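# Release the stamping press bed and catch it

### The arm

A 7-joint arm with a two-finger parallel gripper is mounted at the origin on the work surface. World frame = base frame: x ahead of the robot, y to its left, z up, the work surface at z = 0. Lengths are in m, angles in rad, forces in N, time in s.
With the tool pointing down it reaches from about 0.4 to 0.85 m from the base axis. Payload 10.4 kg.
Tool frame: the origin (TCP) lies on the front face of the gripper's body, between the roots of the fingers; the fingertips stand 73 mm ahead of it and the grasp point (between the pads) lies 54 mm ahead of it; z points along the fingers, y is the line along which they close (so a half turn about z gives the same grasp; the last joint's range is limited). The gripper opens to 85 mm and grips with 20 to 120 N. Pads are 22 mm wide; open, the fingers measure 114 mm over their backs; the gripper's body (76 mm by 85 mm) begins 54 mm behind the grasp point. The pads swing forward as they close: fully open they stand 13 mm farther back than shut.
Start: joints at [1.201, 0.332, -0.065, 1.46, 0.022, 1.35, -0.088], TCP at [0.212, -0.588, 0.304] pointing down, gripper open.
Joint ranges: [-2.6, 2.6], [-0.5, 2.12], [-1.47, 1.34], [0.16, 2.42], [-1.27, 4.41], [0.06, 2.06], [-2.6, 2.6]. Speed limits (rad/s): [2.22, 2.22, 2.79, 2.79, 3.14, 3.14, 3.14].

### API

Orientations are given as a unit quaternion [x, y, z, w].
In Python, from workcell import manip gives the robot as it stands.
- The arm moves only by the shell command python3 -m jog 'ROWS' [FORCE]. ROWS is JSON, a list of rows, each an object with "grip": the gripper command: -1 is fully open, 1 is shut, values between are in proportion; "slide": the shift along the tool's x, y, z in cm, a list of three; "yaw": the turn about the tool's z in rad. A call has 1 to 8 rows; each row shifts and turns the commanded pose from where the row before left it, along the tool's axes as they then stand; what a row does not reach is not made up. A row lasts 1/10 s, in which the tool goes at most 50 mm and 8.59 degrees, less where a joint would pass 70% of its speed; a pose out of reach is approached as far as the arm can. A call with a gripper value outside its range is refused whole. The fingers move at their own pace and stop on an object; FORCE is the grip in N (left out, the last holds). Time passes only in rows, so rows that do not move let the fingers close. It gives the time, the measured TCP pose, the force, the opening and the grip force at its end, in the units of the state.
- manip.get_obs(): the state, without advancing time (a new reading comes with each control period).
- manip.camera(name): name is "scene" or "top" or "wrist"; returns the picture (480x640x3 uint8, blue, green, red); there is no depth.
- manip.calibration(name): a dict with "vfov" (degrees; the focal length in pixels is half the picture's height over the tangent of half this angle, whatever the lens; pixels are square), "cx", "cy" (the principal point, pixels), "camera_from_world" (4x4, takes a point from world to camera coordinates). Camera axes: x right, y down, z forward; pixel columns grow to the right and rows downward; lengths in m; the calibration is good to about 2 mm. A picture is of the moment at which its call begins: read the wrist's pose just before it. calibration takes no time and is no camera call; for the wrist camera it gives the pose at the moment of the call.
- manip.hand_in(): hands the job in; it is judged then, once.
Trained networks look in the newest picture that a camera, given by its name, has taken for a name from the list of things; names that differ only in an ending like _2 or _b are one class to them, and where a whole thing is asked for, a point or a joint stands for the part that bears it (a point fixed in the world has none). Each returns a list of dicts, best first, with "conf" (0 to 1); they miss things now and then, are a little off and sometimes report something else, mostly with a low value. They report only what shows in the picture. A call takes as long as a camera call. They do not tell look-alikes from the thing itself.
- manip.masks_of(thing, camera): "region" (480x640 bool, what is visible of it) and "centre" ([column, row] in pixels, amid what is visible of it).
The state is a dict: "clock": time; "joint_pos": joint angles; "joint_velocities": joint speeds; "tau": joint torques, N m; "position": TCP position; "ee_rot": TCP orientation; "ft_force": force on the tool from outside, world axes, zero at the start; "torque": the same for the moment, N m; "grip_width": opening from 0.0 (shut) to 1.0 (fully open); "grasp_force": force on a finger pad.
Only numpy, scipy, OpenCV 4.12 (cv2) and the standard library are available. Lean on these libraries where they do the work, as an engineer would, in place of code of your own. Each camera call takes 0.05 s, during which the arm holds its last target. There are 200 camera calls.

### The job

With one finger push the red latch paddle down so that the sprung bed is let go and, with that finger still on the paddle, stop the bed by its yellow front plate with another finger before it has run out a third of its way. Then let it come out slowly against that finger until it is fully out on its stop, and take your hand away. The print on the tile is still wet, so do not touch or jolt the tile, and leave the jars, bowls, dish, spare tiles and brush where they are.

Things in the scene. Friction and masses are not known exactly. Their poses are not given: they have to be found in the camera images.
- press: Dark teal iron hand press, fixed; base 335 x 236 mm, 28 mm high, 18 mm at its side ledges; rear column, overarm 275 mm high, lever to 395 mm; the stamp hangs 96 mm above the table over the bed, its platen's front edge at x = -65 mm. Origin on the table, midway across, 135 mm behind the base's front edge. -x is the front, the way the bed comes out; the latch is at +y; z up
- paddle (a point): Centre of the top face of the red latch paddle: 47 mm (press x) by 40 mm (press y), 6 mm thick, reaching forward beside the front plate, 22 mm from its end. When up it lies at (-171.5, 92, 44) mm in the press frame. Pushed down about 7 mm (3 to 5 N) it frees the bed; it stops at 12.5 mm. It springs up again when let go
- latch (a joint): Latch lever angle in rad: 0 = paddle up (latched), frees the bed at about 0.05, 0.085 = hard against its stop. Pivot 150 mm behind the paddle's centre
- bed_front (a point): Middle of the top edge of the bed's yellow front plate, on its front face; the plate is upright, 100 mm wide (press y), from 22 to 58 mm above the table. With the bed in, it lies at (-146, 0, 58) mm in the press frame: the paddle's centre is 25.5 mm ahead of the plate's face. It moves along the press's -x as the bed comes out
- bed (a joint): How far the sliding bed has come out, in m: 0 = in and latched, 0.110 = fully out on its stop. A spring pushes it out with 5 N at first, 3 N at the stop (moving mass about 0.85 kg, damped: left alone it reaches about 0.35 m/s within 50 mm and bangs on its stop); it stays out by itself
- nest (a point): Middle of the brass-cornered nest on the black rubber top of the bed, where the tile's underside lies; 60 mm above the table, 126 mm behind the front plate's face
- tile: Biscuit-fired clay tile 100 x 100 x 7 mm with a wet teal flower print on top, lying in the nest; origin at the centre of its underside
- jar_blue: White underglaze jar with blue cap, 48 mm across, 62 mm high, standing on the table ahead of the press or beside its front plate, away from the latch; origin at the centre of its underside
- jar_green: The same with a green cap
- pinch_bowl: Small grey clay bowl, 90 mm across, 38 mm high, on the table ahead of the press; origin at the centre of its underside
- glass_bowl: Clear glass bowl, 140 mm across, 60 mm high; origin at the centre of its underside
- dish: Flat grey clay dish, 200 mm across, 24 mm high; origin at the centre of its underside
- tile_stack: Stack of four plain biscuit tiles, 100 x 100 x 29 mm, on the table behind the press; origin at the centre of its underside
- brush: Wooden-handled brush, 200 mm long, lying on the table; origin under its middle, x along it
Mind the look-alikes: they are no part of the job. Of the things that look like the tile, the middle-sized one is meant.

How it is judged:
By the outcome, as a careful person would: the job done as asked, in the order asked, and still so for the second after the job is handed in, with the robot touching nothing.
It also fails if it takes over 38 s, if anything falls off the work surface, if the arm or the gripper's body presses on something with over 40 N, if the wrist force passes 120 N, or if a joint passes its speed limit or range.

## Working session

There is one attempt and no reset: what is moved stays moved. The work goes in short steps, Python scripts to look and compute and a shell command to move; the robot and the scene stay as the last step left them, time stands still between calls to the robot, and variables do not carry over. Pictures are saved under pics/ and viewed, at most 10 in all, crops included, and the job is handed in when it is done.

```bash
mkdir -p pics; ls
python3 - <<'E'
from workcell import manip
import cv2
o=manip.get_obs();print({k:(v if not hasattr(v,'tolist') else [round(x,3) for x in v.tolist()] if v.ndim else v) for k,v in o.items()})
for c in("top","scene"):
    cv2.imwrite(f"pics/{c}0.png",manip.camera(c)); k=manip.calibration(c);print(c,k)
    for t in("paddle","bed_front","tile","press","latch"):
        for d in manip.masks_of(t,c)[:3]: print(t,c,d["conf"],d["centre"],d["region"].sum())
E
```

```text
pics
{'clock': 0.0, 'joint_pos': [1.201, 0.333, -0.065, 1.461, 0.022, 1.35, -0.088], 'joint_velocities': [0.001, 0.001, 0.0, 0.001, -0.001, -0.001, -0.001], 'tau': [-0.001, -62.544, 0.049, -39.161, 0.016, 0.01, -0.0], 'position': [0.212, -0.588, 0.303], 'ee_rot': [0.985, 0.173, -0.0, -0.001], 'ft_force': [0.001, 0.467, 0.46], 'torque': [-0.013, -0.03, 0.058], 'grasp_force': 0.0, 'grip_width': 1.003163383863673}
top {'vfov': 54.696062720094496, 'cx': 321.9356043844228, 'cy': 235.8756387822349, 'camera_from_world': array([[ 2.67683499e-02, -9.99641648e-01, -1.74421764e-04,
        -9.60194436e-03],
       [-9.79515471e-01, -2.61945751e-02, -1.99657925e-01,
         5.58736012e-01],
       [ 1.99581808e-01,  5.51536201e-03, -9.79865645e-01,
         1.27599195e+00],
       [ 0.00000000e+00,  0.00000000e+00,  0.00000000e+00,
         1.00000000e+00]])}
paddle top 0.85 [321.3, 264.1] 335
paddle top 0.57 [315.4, 231.6] 1498
paddle top 0.42 [356.1, 196.9] 250
tile top 0.85 [231.5, 327.7] 2495
tile top 0.78 [294.8, 232.0] 290
tile top 0.64 [314.4, 301.7] 671
press top 0.55 [271.7, 211.6] 10025
press top 0.38 [411.1, 305.5] 794
latch top 0.89 [322.9, 263.5] 560
scene {'vfov': 57.67371420313383, 'cx': 323.87304973475653, 'cy': 241.37922043797758, 'camera_from_world': array([[ 0.54810842,  0.83633758,  0.01079852, -0.2835356 ],
       [ 0.51585814, -0.32785763, -0.7914542 , -0.22210116],
       [-0.65838252,  0.43937322, -0.61113308,  1.50718585],
       [ 0.        ,  0.        ,  0.        ,  1.        ]])}
paddle scene 0.29 [144.7, 355.8] 3631
bed_front scene 0.64 [346.9, 256.1] 1645
tile scene 0.96 [301.2, 229.7] 367
tile scene 0.87 [344.0, 192.8] 1019
tile scene 0.59 [373.7, 247.6] 653
press scene 0.93 [407.2, 232.8] 14267
latch scene 0.69 [312.8, 238.1] 257
```

View pics/top0.png

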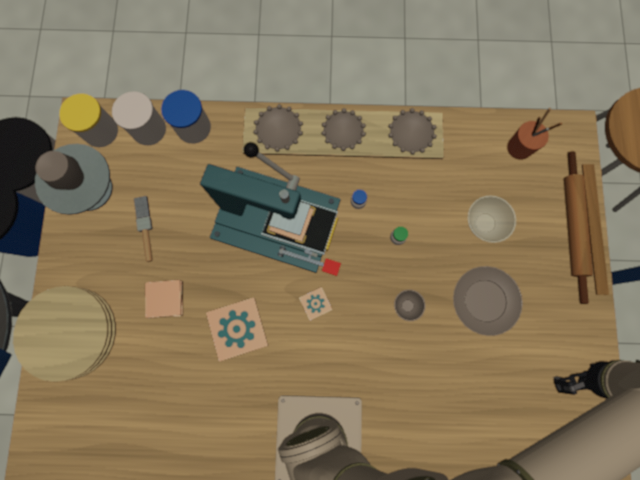

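View pics/scene0.png

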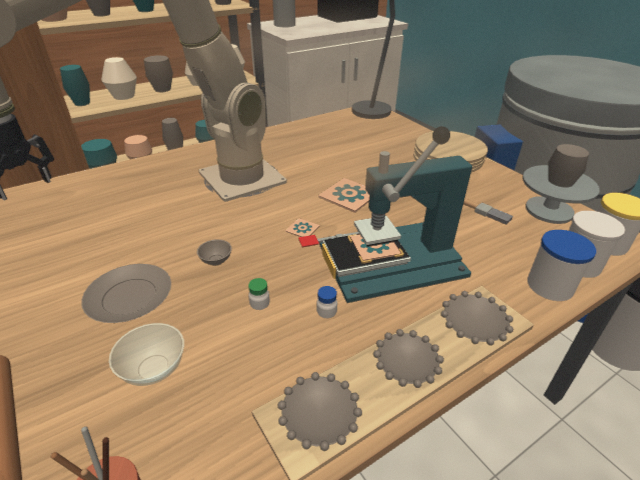

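The top view shows the press at about (275,218). Its front, with the red paddle at (331,267), points right towards world -y. The jars are at (359,198) and (400,235), and the pinch bowl is at (409,305). The scene view shows the same layout, with the yellow plate at about (328,262).

```bash
cat > h.py <<'E'
import numpy as np,cv2
from workcell import manip
def ray(c,k,uv,z):
    f=240/np.tan(np.radians(k["vfov"]/2)); M=k["camera_from_world"];R=M[:3,:3];o=-R.T@M[:3,3]
    d=R.T@np.array([(uv[0]-k["cx"])/f,(uv[1]-k["cy"])/f,1]); return o+d*(z-o[2])/d[2]
def proj(k,P):
    f=240/np.tan(np.radians(k["vfov"]/2)); M=k["camera_from_world"]; p=np.atleast_2d(P)@M[:3,:3].T+M[:3,3]
    return p[:,:2]/p[:,2:]*f+[k["cx"],k["cy"]]
def blob(im,lo,hi,near=None):
    h=cv2.cvtColor(im,cv2.COLOR_BGR2HSV); m=cv2.inRange(h,lo,hi)
    n,l,s,c=cv2.connectedComponentsWithStats(m); return [(s[i,4],c[i].round(1),s[i,:4]) for i in range(1,n) if s[i,4]>15]
E
python3 - <<'E'
from h import *
for c in("top","scene"):
    im=cv2.imread(f"pics/{c}0.png");k=manip.calibration(c)
    for a,p,b in blob(im,(0,200,120),(6,255,255))+blob(im,(174,200,120),(180,255,255)): print(c,"red",a,p,b,ray(c,k,p,.043).round(4))
    for a,p,b in blob(im,(20,150,100),(32,255,255)): print(c,"yel",a,p,b,ray(c,k,p,.05).round(4))
    x,y=(200,150) if c=="top" else (280,150)
    cv2.imwrite(f"pics/{c}crop.png",cv2.resize(im[y:y+150,x:x+200],None,fx=4,fy=4,interpolation=cv2.INTER_CUBIC))
    for t in("jar_blue","jar_green","pinch_bowl"):
        for d in manip.masks_of(t,c)[:2]: print(t,c,d["conf"],d["centre"],ray(c,k,d["centre"],.04).round(3))
E
```

```text
top yel 1196 [ 79.5 112.4] [60 94 41 38] [0.9246 0.755  0.05  ]
top yel 57 [331.7 234.1] [327 218  11  32] [ 0.5661 -0.0227  0.05  ]
jar_blue top 0.79 [357.8, 198.3] [ 0.678 -0.097  0.04 ]
jar_green top 0.49 [399.0, 232.3] [ 0.579 -0.219  0.04 ]
pinch_bowl top 0.85 [409.9, 307.8] [ 0.362 -0.248  0.04 ]
scene yel 145 [618.6 211.3] [602 196  38  23] [0.8511 0.8086 0.05  ]
scene yel 52 [328.8 257.2] [323 244  12  24] [ 0.5708 -0.0209  0.05  ]
jar_blue scene 0.77 [325.5, 300.0] [ 0.683 -0.105  0.04 ]
jar_green scene 0.48 [216.3, 253.4] [ 0.394 -0.248  0.04 ]
pinch_bowl scene 0.96 [213.7, 253.9] [ 0.392 -0.255  0.04 ]
```

View pics/topcrop.png

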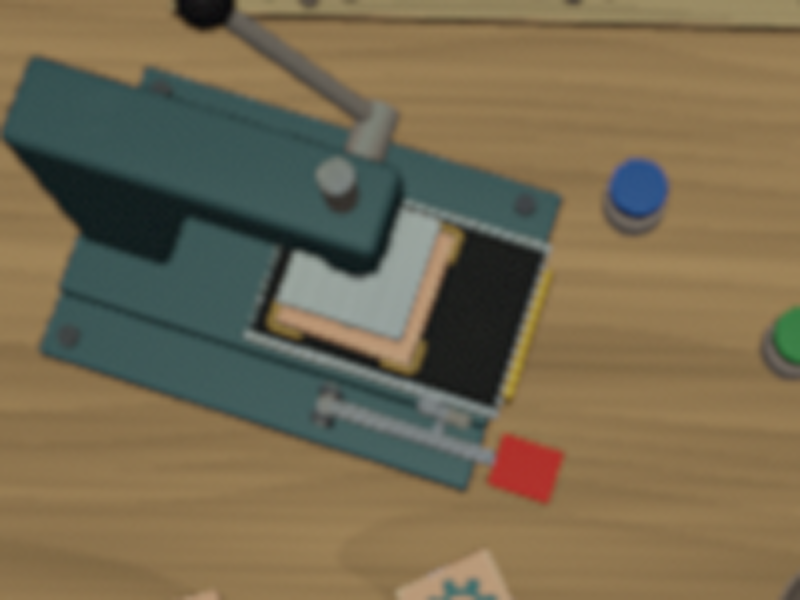

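The crop shows the paddle corners at (503,433), (564,455), (548,503), (488,483). The base corners are at (468,489), (562,198), (42,352), and the yellow plate runs from (549,270) to (508,400). I'll fit the press pose to these.

```bash
cat > fit.py <<'E'
from h import *
from scipy.optimize import least_squares
k=manip.calibration("top")
L=[((-148,72,44),(488,483)),((-195,72,44),None)]
pts=[((-148,112,44),(488,483)),((-195,112,44),(548,503)),((-195,72,44),(564,455)),((-148,72,44),(503,433)),
((-135,118,18),(468,489)),((-135,-118,18),(562,198)),((200,118,18),(42,352)),((-146,-50,58),(550,270)),((-146,50,58),(509,400))]
P=np.array([p for p,_ in pts])/1000; U=np.array([u for _,u in pts])/4+[200,150]-.4
def W(v,P): c,s=np.cos(v[2]),np.sin(v[2]); P=np.atleast_2d(P); return np.c_[v[0]+c*P[:,0]-s*P[:,1],v[1]+s*P[:,0]+c*P[:,1],P[:,2]]
r=least_squares(lambda v:(proj(k,W(v,P))-U).ravel(),[.6,.12,1.27],loss="soft_l1"); v=r.x
if __name__=="__main__":
    print(v,np.degrees(v[2]));print((proj(k,W(v,P))-U).round(1))
    Q=np.array([.092,0,0]);print("paddle",W(v,[-.1715,.092,.044]),"front",W(v,[-.146,0,.058]))
    c,s=np.cos(v[2]),np.sin(v[2])
    for n,w in dict(jb=(.678,-.097),jg=(.579,-.219),pb=(.362,-.248)).items():
        d=np.array(w)-v[:2];print(n,c*d[0]+s*d[1],-s*d[0]+c*d[1])
    o=manip.get_obs();print(o["position"],o["ee_rot"])
E
python3 fit.py
```

```text
[0.60871546 0.11545454 1.28390857] 73.56254249059802
[[-0.5  0.5]
 [ 0.2  0.6]
 [ 0.4 -0.7]
 [ 0.  -0.2]
 [-0.4  0.7]
 [ 0.5 -0.9]
 [-1.7  0.1]
 [ 0.6 -0.1]
 [ 0.2 -0.2]]
paddle [[ 0.47194646 -0.02300301  0.044     ]] front [[ 0.56740205 -0.02457832  0.058     ]]
jb -0.18416600297588093 -0.1265707822053661
jg -0.3291936506771441 -0.0661391563606291
pb -0.41841257343671395 0.1337857891104699
[ 0.21244376 -0.5877995   0.30394062] [9.85002907e-01 1.72537740e-01 2.69466358e-06 3.66977634e-05]
```

```bash
python3 -m jog '[{"grip":-1,"slide":[2.8,-2.33,0],"yaw":0},{"grip":-1,"slide":[2.8,-2.33,0],"yaw":0},{"grip":-1,"slide":[2.8,-2.33,0],"yaw":0},{"grip":-1,"slide":[2.8,-2.33,0],"yaw":0},{"grip":-1,"slide":[2.8,-2.33,0],"yaw":0},{"grip":-1,"slide":[2.8,-2.33,0],"yaw":0},{"grip":-1,"slide":[2.8,-2.33,0],"yaw":0},{"grip":-1,"slide":[2.8,-2.33,0],"yaw":0}]'
python3 -m jog '[{"grip":-1,"slide":[2.8,-2.33,0],"yaw":0},{"grip":-1,"slide":[2.8,-2.33,0],"yaw":0},{"grip":-1,"slide":[2.8,-2.33,0],"yaw":0},{"grip":-1,"slide":[2.8,-2.33,0],"yaw":0},{"grip":-1,"slide":[2.8,-2.33,0],"yaw":0},{"grip":-1,"slide":[2.8,-2.33,0],"yaw":0},{"grip":-1,"slide":[2.8,-2.33,0],"yaw":0},{"grip":-1,"slide":[2.8,-2.33,0],"yaw":0}]'
python3 -m jog '[{"grip":-1,"slide":[0,0,0],"yaw":-0.133},{"grip":-1,"slide":[0,0,0],"yaw":-0.133},{"grip":-1,"slide":[0,0,0],"yaw":-0.133},{"grip":-1,"slide":[0,0,0],"yaw":-0.133},{"grip":-1,"slide":[0,0,0],"yaw":-0.133},{"grip":-1,"slide":[0,0,0],"yaw":-0.133},{"grip":-1,"slide":[0,0,0],"yaw":-0.133},{"grip":-1,"slide":[0,0,0],"yaw":0}]'
cat > st.py <<'E'
from fit import *
from scipy.spatial.transform import Rotation as Ro
o=manip.get_obs();p=o["position"];R=Ro.from_quat(o["ee_rot"]).as_matrix()
c,s=np.cos(v[2]),np.sin(v[2]);d=p[:2]-v[:2]
ty=np.degrees(np.arctan2(R[1,1],R[0,1]))
print("t",o["clock"],"TCP press mm",(1000*np.array([c*d[0]+s*d[1],-s*d[0]+c*d[1],p[2]])).round(1),"tooly deg vs press -y",round(ty-np.degrees(v[2])+90,2),"F",o["ft_force"].round(2),"toolz",R[:,2].round(3),"w",o["grip_width"])
E
python3 st.py
```

```text
clock: 1.7
position: [0.3603, -0.335, 0.3042]
ee_rot: [0.985, 0.173, 0.0, 0.0]
ft_force: [-0.3, -0.7, 0.9]
grip_width: 1.003
grasp_force: 0.0
clock: 2.5
position: [0.5076, -0.0836, 0.3042]
ee_rot: [0.985, 0.172, 0.0, 0.0]
ft_force: [0.5, 0.6, 0.4]
grip_width: 1.002
grasp_force: 0.0
clock: 3.3
position: [0.5071, -0.085, 0.304]
ee_rot: [0.802, 0.597, 0.0, 0.0]
ft_force: [-0.2, 0.1, 0.3]
grip_width: 1.002
grasp_force: 0.0
t 3.3 TCP press mm [-221.    40.8  304. ] tooly deg vs press -y -0.23 F [-0.17  0.11  0.29] toolz [ 0. -0. -1.] w 1.0017509455633358
```

```bash
python3 -m jog '[{"grip":-1,"slide":[0,0,3],"yaw":0},{"grip":-1,"slide":[0,0,3],"yaw":0},{"grip":-1,"slide":[0,0,3],"yaw":0},{"grip":-1,"slide":[0,0,1.4],"yaw":0},{"grip":-1,"slide":[0,0,0],"yaw":0}]'
python3 - <<'E'
import st
from h import *
k=manip.calibration("wrist");im=manip.camera("wrist");cv2.imwrite("pics/w1.png",im)
v=st.v
for n,P in dict(pad=[[-.148,.112,.044],[-.195,.112,.044],[-.195,.072,.044],[-.148,.072,.044]],plate=[[-.146,-.05,.058],[-.146,.05,.058],[-.146,.05,.022]]).items(): print(n,proj(k,st.W(v,P)).round(0).tolist())
E
```

```text
clock: 3.8
position: [0.5062, -0.0849, 0.1985]
ee_rot: [0.803, 0.595, -0.001, -0.001]
ft_force: [0.0, -0.1, 0.4]
grip_width: 1.002
grasp_force: 0.0
t 3.8 TCP press mm [-221.1   41.6  198.5] tooly deg vs press -y -0.47 F [ 0.04 -0.14  0.36] toolz [-0.003  0.001 -1.   ] w 1.0019062716647997
pad [[194.0, 118.0], [202.0, 200.0], [269.0, 199.0], [265.0, 118.0]]
plate [[492.0, 112.0], [303.0, 114.0], [305.0, 114.0]]
```

View pics/w1.png

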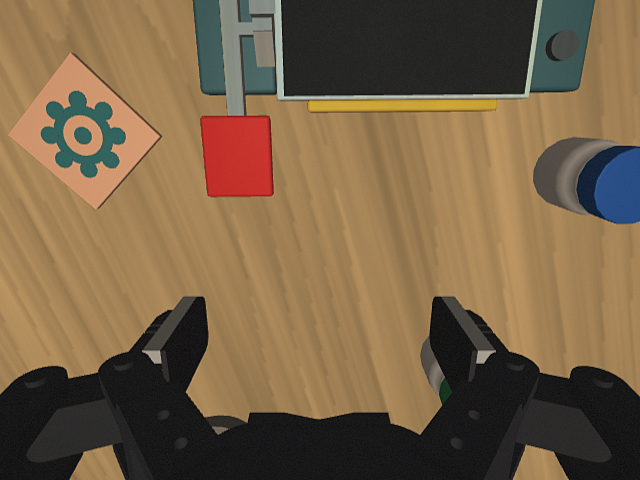

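The wrist view shows the paddle corners at (201,117) to (273,195) and the plate edge at row 111 from column 308 to 496. That puts the press about 2.5 mm towards press -y and 1.5 mm towards +x of my fit. I'll apply that correction and check where the wrist camera body is before moving in.

```bash
python3 - <<'E'
import st
from h import *
M=manip.calibration("wrist")["camera_from_world"];o=-M[:3,:3].T@M[:3,3];d=o[:2]-st.v[:2]
print("cam press",st.c*d[0]+st.s*d[1],-st.s*d[0]+st.c*d[1],o[2], M[2,:3])
E
python3 -m jog '[{"grip":-1,"slide":[2,0.2,1],"yaw":-0.008},{"grip":-1,"slide":[2,0,1],"yaw":0},{"grip":-1,"slide":[2,0,1],"yaw":0},{"grip":-1,"slide":[0,0,1],"yaw":0},{"grip":-1,"slide":[0,0,1],"yaw":0},{"grip":-1,"slide":[0,0,1],"yaw":0},{"grip":-1,"slide":[0,0,0],"yaw":0}]'; python3 st.py
```

```text
t 3.85 TCP press mm [-220.9   40.8  200.1] tooly deg vs press -y -0.44 F [0.21 0.04 0.28] toolz [-0.001  0.    -1.   ] w 1.000946841417395
cam press -0.14730450961815206 0.04031838895964354 0.2704981425018825 [-0.08445073 -0.27569166 -0.95752921]
clock: 4.55
position: [0.5253, -0.029, 0.1388]
ee_rot: [0.801, 0.599, -0.001, -0.0]
ft_force: [0.3, -0.1, -0.9]
grip_width: 0.998
grasp_force: 0.0
t 4.55 TCP press mm [-162.2   39.1  138.8] tooly deg vs press -y 0.01 F [ 0.27 -0.09 -0.87] toolz [-0.002 -0.    -1.   ] w 0.9980414483050218
```

Run:
```python
import st
from h import *
k=st.k
for n,u,z in [("arm top front corner",(403,180),.275),("arm top front latch-side",(385,240),.275),("platen front R",(440,215),.1),("platen front L",(405,340),.1),("tip",(360,275),.22)]:
    w=ray("top",k,np.array(u)/4+[200,150],z);d=w[:2]-st.v[:2];print(n,(st.c*d[0]+st.s*d[1]).round(3),(-st.s*d[0]+st.c*d[1]).round(3))
cv2.imwrite("pics/s2.png",manip.camera("scene")[100:340,200:520])
im=cv2.imread("pics/s2.png");cv2.imwrite("pics/s2.png",cv2.resize(im,None,fx=2.5,fy=2.5))
```

```text
t 4.55 TCP press mm [-162.2   39.1  138.8] tooly deg vs press -y 0.01 F [ 0.27 -0.09 -0.87] toolz [-0.002 -0.    -1.   ] w 0.9980414483050218
arm top front corner -0.053 -0.022
arm top front latch-side -0.055 0.018
platen front R -0.062 -0.052
platen front L -0.067 0.041
tip -0.04 0.031
```

View pics/s2.png

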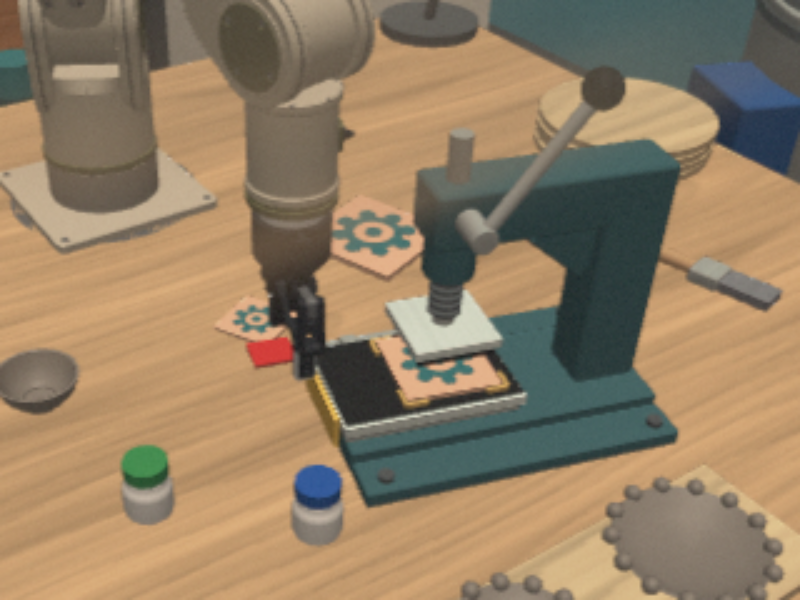

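The scene crop shows the fingers hanging just ahead of the plate at about (305,370), clear of the stamp and overarm. I'll descend until the finger touches the paddle.

```bash
python3 -m jog '[{"grip":-1,"slide":[0,0,1],"yaw":0},{"grip":-1,"slide":[0,0,0.8],"yaw":0},{"grip":-1,"slide":[0,0,0],"yaw":0}]'; python3 -m jog '[{"grip":-1,"slide":[0,0,0.4],"yaw":0},{"grip":-1,"slide":[0,0,0],"yaw":0}]';python3 -m jog '[{"grip":-1,"slide":[0,0,0.4],"yaw":0},{"grip":-1,"slide":[0,0,0],"yaw":0}]'; python3 st.py
```

```text
clock: 4.9
position: [0.5253, -0.0281, 0.1207]
ee_rot: [0.8, 0.599, -0.001, -0.001]
ft_force: [0.4, 1.0, 0.0]
grip_width: 0.996
grasp_force: 0.0
clock: 5.1
position: [0.5259, -0.028, 0.1176]
ee_rot: [0.8, 0.6, -0.0, -0.0]
ft_force: [0.6, -0.0, -0.4]
grip_width: 1.002
grasp_force: 0.0
clock: 5.3
position: [0.5259, -0.028, 0.1136]
ee_rot: [0.8, 0.6, -0.0, -0.0]
ft_force: [-0.2, 0.2, 0.1]
grip_width: 0.998
grasp_force: 0.0
t 5.3 TCP press mm [-161.    38.9  113.6] tooly deg vs press -y 0.11 F [-0.22  0.17  0.12] toolz [-0. -0. -1.] w 0.99835702707558
```

```bash
python3 -m jog '[{"grip":-1,"slide":[0,0,0.4],"yaw":0},{"grip":-1,"slide":[0,0,0],"yaw":0}]'; python3 -m jog '[{"grip":-1,"slide":[0,0,0.4],"yaw":0},{"grip":-1,"slide":[0,0,0],"yaw":0}]';python3 -m jog '[{"grip":-1,"slide":[0,0,0.3],"yaw":0},{"grip":-1,"slide":[0,0,0],"yaw":0}]'
python3 - <<'E'
from h import *
cv2.imwrite("pics/w2.png",manip.camera("wrist"))
E
```

```text
clock: 5.5
position: [0.5258, -0.028, 0.1094]
ee_rot: [0.8, 0.599, -0.0, -0.0]
ft_force: [0.3, 0.1, -0.0]
grip_width: 1.002
grasp_force: 0.0
clock: 5.7
position: [0.5258, -0.028, 0.1054]
ee_rot: [0.8, 0.6, -0.0, -0.0]
ft_force: [0.1, 0.1, -0.2]
grip_width: 1.005
grasp_force: 0.0
clock: 5.9
position: [0.5261, -0.028, 0.1028]
ee_rot: [0.8, 0.6, 0.0, 0.0]
ft_force: [0.4, 0.0, 0.6]
grip_width: 1.001
grasp_force: 0.2
```

View pics/w2.png

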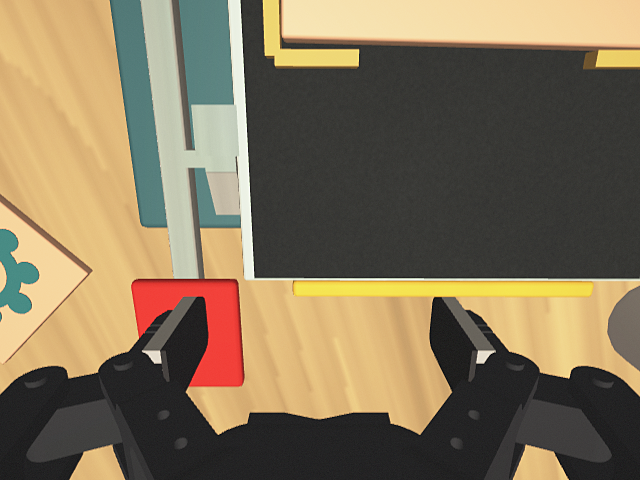

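The wrist view shows one finger over the paddle at about (195,310). The other is just ahead of the plate at about (445,300), with a small gap. I'll press down in small steps.

```bash
for i in 1; do :; done; python3 -m jog '[{"grip":-1,"slide":[0,0,0.3],"yaw":0},{"grip":-1,"slide":[0,0,0],"yaw":0}]'; python3 -m jog '[{"grip":-1,"slide":[0,0,0.3],"yaw":0},{"grip":-1,"slide":[0,0,0],"yaw":0}]';python3 -m jog '[{"grip":-1,"slide":[0,0,0.2],"yaw":0},{"grip":-1,"slide":[0,0,0],"yaw":0}]'; python3 st.py
```

```text
clock: 6.15
position: [0.5261, -0.0281, 0.0998]
ee_rot: [0.8, 0.599, 0.0, 0.0]
ft_force: [-0.0, -0.5, 1.7]
grip_width: 1.004
grasp_force: 1.0
clock: 6.35
position: [0.5258, -0.0286, 0.0966]
ee_rot: [0.801, 0.599, -0.0, 0.0]
ft_force: [-1.1, -3.6, 1.4]
grip_width: 1.0
grasp_force: 4.1
clock: 6.55
position: [0.5259, -0.0286, 0.0948]
ee_rot: [0.801, 0.599, -0.0, 0.0]
ft_force: [-1.2, -3.9, 4.0]
grip_width: 1.001
grasp_force: 4.3
t 6.55 TCP press mm [-161.6   38.6   94.8] tooly deg vs press -y 0.05 F [-1.15 -3.92  4.05] toolz [-0.    -0.001 -1.   ] w 1.0009826810649252
```

Released and stopped: the finger carries about 4 N from the plate and 4 N up from the paddle. Now I'll let the bed out slowly.

```bash
python3 -m jog '[{"grip":-1,"slide":[0,0,0],"yaw":0},{"grip":-1,"slide":[0,0,0],"yaw":0},{"grip":-1,"slide":[-0.1,0,0],"yaw":0},{"grip":-1,"slide":[-0.2,0,0],"yaw":0},{"grip":-1,"slide":[-0.2,0,0],"yaw":0},{"grip":-1,"slide":[-0.2,0,0],"yaw":0},{"grip":-1,"slide":[-0.2,0,0],"yaw":0},{"grip":-1,"slide":[-0.2,0,0],"yaw":0}]'
python3 -m jog '[{"grip":-1,"slide":[-0.2,0,0],"yaw":0},{"grip":-1,"slide":[-0.2,0,0],"yaw":0},{"grip":-1,"slide":[-0.2,0,0],"yaw":0},{"grip":-1,"slide":[-0.2,0,0],"yaw":0},{"grip":-1,"slide":[-0.2,0,0],"yaw":0},{"grip":-1,"slide":[-0.2,0,0],"yaw":0},{"grip":-1,"slide":[-0.2,0,0],"yaw":0},{"grip":-1,"slide":[-0.2,0,0],"yaw":0}]'; python3 st.py
```

```text
clock: 7.35
position: [0.5229, -0.0387, 0.0949]
ee_rot: [0.8, 0.599, 0.0, 0.0]
ft_force: [1.1, -3.4, 0.7]
grip_width: 1.001
grasp_force: 3.8
clock: 8.15
position: [0.5183, -0.054, 0.0949]
ee_rot: [0.8, 0.6, -0.0, 0.0]
ft_force: [1.3, -1.7, -0.3]
grip_width: 1.0
grasp_force: 3.5
t 8.15 TCP press mm [-188.1   38.7   94.9] tooly deg vs press -y 0.11 F [ 1.29 -1.69 -0.27] toolz [-0. -0. -1.] w 0.9997858944469359
```

```bash
for i in 1; do :; done; python3 -m jog '[{"grip":-1,"slide":[-0.2,0,0],"yaw":0},{"grip":-1,"slide":[-0.2,0,0],"yaw":0},{"grip":-1,"slide":[-0.2,0,0],"yaw":0},{"grip":-1,"slide":[-0.2,0,0],"yaw":0},{"grip":-1,"slide":[-0.2,0,0],"yaw":0},{"grip":-1,"slide":[-0.2,0,0],"yaw":0},{"grip":-1,"slide":[-0.2,0,0],"yaw":0},{"grip":-1,"slide":[-0.2,0,0],"yaw":0}]'
python3 -m jog '[{"grip":-1,"slide":[-0.2,0,0],"yaw":0},{"grip":-1,"slide":[-0.2,0,0],"yaw":0},{"grip":-1,"slide":[-0.2,0,0],"yaw":0},{"grip":-1,"slide":[-0.2,0,0],"yaw":0},{"grip":-1,"slide":[-0.2,0,0],"yaw":0},{"grip":-1,"slide":[-0.2,0,0],"yaw":0},{"grip":-1,"slide":[-0.2,0,0],"yaw":0},{"grip":-1,"slide":[-0.2,0,0],"yaw":0}]'
python3 -m jog '[{"grip":-1,"slide":[-0.2,0,0],"yaw":0},{"grip":-1,"slide":[-0.2,0,0],"yaw":0},{"grip":-1,"slide":[-0.2,0,0],"yaw":0},{"grip":-1,"slide":[-0.2,0,0],"yaw":0},{"grip":-1,"slide":[-0.2,0,0],"yaw":0},{"grip":-1,"slide":[-0.2,0,0],"yaw":0},{"grip":-1,"slide":[-0.2,0,0],"yaw":0},{"grip":-1,"slide":[-0.2,0,0],"yaw":0}]'; python3 st.py
```

```text
clock: 8.95
position: [0.5137, -0.0698, 0.0949]
ee_rot: [0.8, 0.599, -0.0, 0.0]
ft_force: [-0.2, -3.6, -0.6]
grip_width: 0.998
grasp_force: 2.0
clock: 9.75
position: [0.5093, -0.0847, 0.0949]
ee_rot: [0.8, 0.6, -0.0, -0.0]
ft_force: [0.1, -3.3, -0.8]
grip_width: 0.998
grasp_force: 1.8
clock: 10.55
position: [0.5048, -0.1001, 0.0949]
ee_rot: [0.8, 0.6, -0.0, -0.0]
ft_force: [-1.5, -2.7, -0.8]
grip_width: 1.0
grasp_force: 1.7
t 10.55 TCP press mm [-236.1   38.7   94.9] tooly deg vs press -y 0.11 F [-1.52 -2.69 -0.78] toolz [-0. -0. -1.] w 0.9999408312452867
```

```bash
for i in 1; do :; done; python3 -m jog '[{"grip":-1,"slide":[-0.2,0,0],"yaw":0},{"grip":-1,"slide":[-0.2,0,0],"yaw":0},{"grip":-1,"slide":[-0.2,0,0],"yaw":0},{"grip":-1,"slide":[-0.2,0,0],"yaw":0},{"grip":-1,"slide":[-0.2,0,0],"yaw":0},{"grip":-1,"slide":[-0.2,0,0],"yaw":0},{"grip":-1,"slide":[-0.2,0,0],"yaw":0},{"grip":-1,"slide":[-0.2,0,0],"yaw":0}]'
python3 -m jog '[{"grip":-1,"slide":[-0.2,0,0],"yaw":0},{"grip":-1,"slide":[-0.2,0,0],"yaw":0},{"grip":-1,"slide":[-0.2,0,0],"yaw":0},{"grip":-1,"slide":[-0.1,0,0],"yaw":0},{"grip":-1,"slide":[-0.1,0,0],"yaw":0},{"grip":-1,"slide":[-0.1,0,0],"yaw":0},{"grip":-1,"slide":[-0.1,0,0],"yaw":0},{"grip":-1,"slide":[-0.1,0,0],"yaw":0}]'
python3 -m jog '[{"grip":-1,"slide":[-0.1,0,0],"yaw":0},{"grip":-1,"slide":[-0.1,0,0],"yaw":0},{"grip":-1,"slide":[-0.1,0,0],"yaw":0},{"grip":-1,"slide":[-0.1,0,0],"yaw":0},{"grip":-1,"slide":[-0.1,0,0],"yaw":0},{"grip":-1,"slide":[-0.1,0,0],"yaw":0},{"grip":-1,"slide":[-0.1,0,0],"yaw":0},{"grip":-1,"slide":[-0.1,0,0],"yaw":0}]'; python3 st.py
python3 - <<'E'
from h import *
cv2.imwrite("pics/w3.png",manip.camera("wrist"))
E
```

```text
clock: 11.35
position: [0.5003, -0.1154, 0.0949]
ee_rot: [0.8, 0.6, -0.0, -0.0]
ft_force: [-2.6, -2.6, -0.1]
grip_width: 0.998
grasp_force: 1.5
clock: 12.15
position: [0.4973, -0.1259, 0.0949]
ee_rot: [0.8, 0.6, -0.0, 0.0]
ft_force: [-2.0, -2.7, -1.5]
grip_width: 1.001
grasp_force: 1.5
clock: 12.95
position: [0.4951, -0.1335, 0.095]
ee_rot: [0.8, 0.6, 0.0, 0.0]
ft_force: [-0.2, 0.0, 1.6]
grip_width: 1.002
grasp_force: 0.0
t 12.95 TCP press mm [-271.    38.5   95. ] tooly deg vs press -y 0.11 F [-0.18  0.03  1.62] toolz [ 0. -0. -1.] w 1.0018085625204318
```

View pics/w3.png

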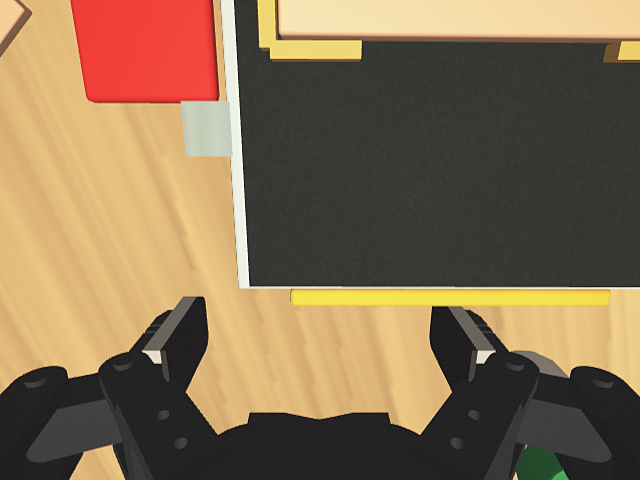

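The wrist view shows the bed out, with the plate edge at row 298 and the finger clear of it at (450,310). Plate force is zero at the expected stop position, and the green jar is untouched at (545,460). Backing off and lifting.

```bash
python3 -m jog '[{"grip":-1,"slide":[-0.3,0,0],"yaw":0},{"grip":-1,"slide":[-0.3,0,0],"yaw":0},{"grip":-1,"slide":[0,0,-1],"yaw":0},{"grip":-1,"slide":[0,0,-2],"yaw":0},{"grip":-1,"slide":[0,0,-3],"yaw":0},{"grip":-1,"slide":[0,0,-4],"yaw":0},{"grip":-1,"slide":[0,0,-4],"yaw":0},{"grip":-1,"slide":[0,0,-4],"yaw":0}]'
python3 -m jog '[{"grip":-1,"slide":[-3,0,-1],"yaw":0},{"grip":-1,"slide":[-3,0,0],"yaw":0},{"grip":-1,"slide":[-3,0,0],"yaw":0},{"grip":-1,"slide":[-3,0,0],"yaw":0},{"grip":-1,"slide":[0,0,0],"yaw":0},{"grip":-1,"slide":[0,0,0],"yaw":0}]'
python3 - <<'E'
import st
from h import *
im=manip.camera("top");cv2.imwrite("pics/t3.png",cv2.resize(im[150:330,190:430],None,fx=3.3,fy=3.3))
k=st.k;a=proj(k,st.W(st.v,[[-.256,-.05,.058],[-.256,.05,.058]]));print("expected plate",a,(a-[190,150])*3.3)
E
```

```text
clock: 13.8
position: [0.4931, -0.1389, 0.2774]
ee_rot: [0.8, 0.6, 0.0, 0.0]
ft_force: [1.0, -0.6, -0.1]
grip_width: 1.004
grasp_force: 0.0
clock: 14.4
position: [0.4595, -0.2545, 0.2855]
ee_rot: [0.801, 0.599, 0.0, 0.0]
ft_force: [0.8, 0.5, -0.5]
grip_width: 1.001
grasp_force: 0.0
t 14.4 TCP press mm [-397.1   38.4  285.5] tooly deg vs press -y 0.05 F [ 0.76  0.51 -0.55] toolz [ 0.001  0.    -1.   ] w 1.0006990130012925
expected plate [[374.14751819 228.46117992]
 [364.02112018 261.22054678]] [[607.68681003 258.92189373]
 [574.26969659 367.02780437]]
```

View pics/t3.png

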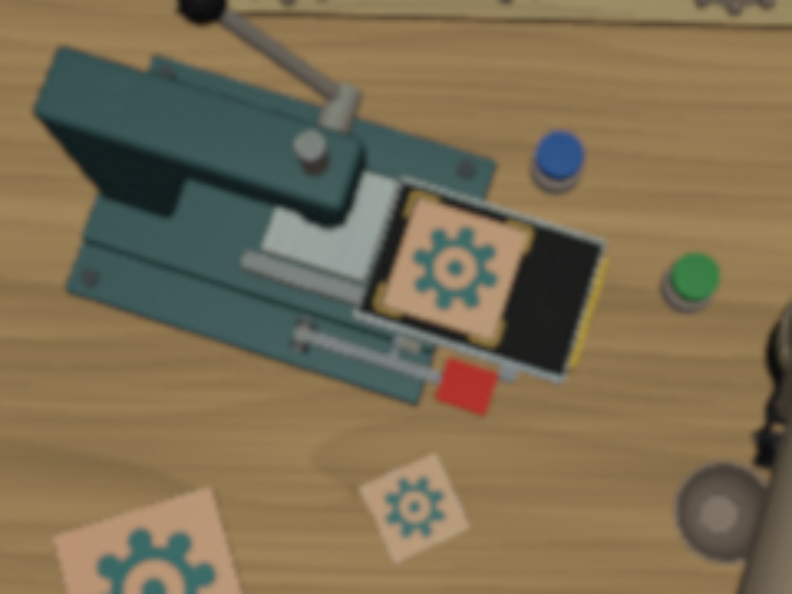

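The top view shows the plate at (605,258) to (572,367), which matches the fully-out prediction. The tile is in its nest at (455,268), and the jars and bowl are in place. Handing in.

```bash
python3 -c "
from workcell import manip
print(manip.hand_in())"
```

```text
the job is handed in; nothing more can be done
None
```

I handed the job in at about 14.5 s, no verdict shown: one finger pressed the paddle, another caught the bed within a few mm and let it out slowly to its stop, and the last picture shows the tile in its nest, the jars and pinch bowl in place and the hand clear.

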